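Take two keyhole brackets down from a sloping board

TASK

Two steel angle brackets hang one above the other on a sloping board, each held by a headed stud in its keyhole slot. Take them down, the upper one first: slide each bracket up the board until the stud head comes to the wide end of its slot, lift it free, and lay both side by side in the tray, each flat on its slotted plate on the tray's floor with the flange standing up. Do not drop them, and do not knock over or push about the aerosol can, the masking tape or the small box.

Things in the scene. Friction and masses are not known exactly. Their poses are not given: they have to be found in the camera images.
- board: fixed plywood board, 295 mm up the slope, 130 mm wide, sloping 26 degrees from level, its face towards the robot and up. Origin at the centre of its face (about 100 mm above the bench); x points up the slope, y across, z straight out of the face. Nothing but the studs and brackets stands on the face
- upper_stud: fixed steel headed stud on the board: shank 9 mm across and 9 mm high, on it a round head 20 mm across and 5 mm thick, whose top is 14 mm over the face. Origin on the shank's axis at the face; x up the slope, z out of the face along the shank
- lower_stud: the same stud again, lower on the board, for the lower bracket
- upper_bracket: the shorter steel angle bracket, about 0.2 kg, on the upper stud. Origin on the plate's underside at the slot's hung end, 18 mm from the plate's upper end; x along the plate away from the flange (up the slope), z out of the plate. When the origin is 32 mm beyond the stud's axis along the bracket's x, the stud is at the centre of the wide end and the bracket lifts off along z
- upper_bracket_flange (a point): centre of its flange, half-way up (27 mm over the plate's underside); from the bracket's origin -78 mm along x; axes as the bracket's. The flange is 8 mm thick (along x), 50 mm wide, 54 mm high from the plate's underside, stands square on the plate, outer face flush with the plate's lower end
- lower_bracket: the longer steel angle bracket, about 0.25 kg, on the lower stud: the same but for a plate 130 mm long; origin and axes as the upper bracket's. Its upper end lies 8 to 22 mm below the upper bracket, so it cannot slide up far enough while that hangs there
- lower_bracket_flange (a point): centre of the lower bracket's flange, half-way up (27 mm over the plate's underside); from the bracket's origin -108 mm along x. Axes as the bracket's
- upper_bracket_plate (a point): centre of its slotted plate, half-way through; from the bracket's origin -32 mm along x. The plate, 100 x 50 x 5 mm, lies on the board. Keyhole on its middle line: slot 12 mm wide, its wide end 28 mm across, 32 mm nearer the flange. It may hang up to 6 degrees askew and up to 5 mm short of the slot's end; only the stud and friction hold it
- lower_bracket_plate (a point): centre of the lower bracket's plate, half-way through its thickness; from the bracket's origin -47 mm along x
- tray: loose white plastic tray on a wooden offcut 24 mm thick, beside the board (either side), 262 x 172 mm at the rim, 65 mm high, walls sloping out; flat floor 4 mm thick, 186 mm along x and 124 mm along y. Origin at the centre of its underside, 24 mm over the bench; x along its length, z up. Lengthwise side by side, the plates fit with their middle lines about 29 mm either side of the tray's
- aerosol: bystander: aerosol can standing between the board and the tray, 66 mm across, 205 mm high; origin at the centre of its foot
- masking_tape: bystander: roll of masking tape, 96 mm across, 25 mm high, lying beyond the aerosol; origin at the centre of its underside
- screw_box: bystander: small white box, 65 x 101 x 35 mm, lying before the aerosol, nearer the robot; origin at the centre of its underside
- post_foot (a point): foot of the fixed square wooden shelf post that rises from the bench to far above the arm, 60 x 38 mm (within 37 mm of this point); middle of its section, at bench height
Things that resemble listed ones, but are neither listed nor needed, are in the scene too. What is shaped like the upper_bracket but purple is not meant.

How it is judged:
By the outcome, as a careful person would: the job done as asked, in the order asked, and still so for the second after the job is handed in, with the robot touching nothing.
It also fails if it takes over 72 s, if anything falls off the work surface, if the arm or the gripper's body presses on something with over 40 N, if the wrist force passes 120 N, or if a joint passes its speed limit or range.

ROBOT

A 6-joint arm with a two-finger parallel gripper is mounted at the origin on the work surface; the furniture and walls round the work are solid. World frame = base frame: x ahead of the robot, y to its left, z up, the work surface at z = 0. Lengths are in m, angles in rad, forces in N, time in s.
With the tool pointing down it reaches from about 0.225 to 0.875 m from the base axis. Payload 3.4 kg.
Tool frame: the origin (TCP) lies at the very end of the fingers, on their centre line; the grasp point (between the pads) lies 19 mm behind it (manip.pinch_z is the distance from the TCP to the grasp point, in m); z points along the fingers, y is the line along which they close (so a half turn about z gives the same grasp; the last joint's range is limited). The gripper opens to 85 mm and grips with 20 to 120 N. Pads are 22 mm wide; open, the fingers measure 114 mm over their backs; the gripper's body (76 mm by 85 mm) begins 54 mm behind the grasp point. The pads swing forward as they close: fully open they stand 13 mm farther back than shut.
Start: joints at [1.098, 0.276, 1.505, -0, 1.361, -0.121], TCP at [0.198, 0.54, 0.231] pointing down, gripper open.
Joint ranges: [-2.89, 2.89], [-0.75, 2.08], [0.22, 2.7], [-1.18, 4.32], [0.11, 2.71], [-2.7, 2.7]. Speed limits (rad/s): [2.57, 2.57, 3.14, 3.14, 3.14, 3.14].

INTERFACE

Orientations are given as a unit quaternion [w, x, y, z].
In Python, from rig import manip gives the robot as it stands. The module is installed in compiled form; this text tells all that it offers.
- The arm moves only by the shell command python3 -m jog 'ROWS' [FORCE]. ROWS is JSON, a list of rows, each an object of numbers: "dx", "dy", "dz": the shift along the tool's x, y, z each as a share of 25 cm, from -1 to 1; "ax", "ay", "az": the turn, a rotation vector about the tool's x, y, z each as a share of 90 degrees, from -1 to 1; "grip": the opening, from -1 (shut) to 1 (fully open), so that 0 is half open. A call has 1 to 5 rows; each row is the pose to reach, as a shift and turn from the pose commanded when the call began, along the tool's axes at that moment; what a row does not reach only later rows make up. A row lasts 1/12 s, in which the tool goes at most 41.7 mm and 7.16 degrees, less where a joint would pass 70% of its speed; a pose out of reach is approached as far as the arm can. A call with a number of a shift or a turn outside -1 to 1 is refused whole. A call with a gripper value outside its range is refused whole. The fingers move at their own pace and stop on an object; FORCE is the grip in N (left out, the last holds). Time passes only in rows, so rows that repeat a pose let the fingers close. It gives the time, the measured TCP pose, the force, the opening and the grip force at its end, in the units of the state.
- manip.get_state(): the state, without advancing time (a new reading comes with each control period).
- manip.get_image(name): name is "scene" or "top" or "wrist"; returns a dict with "img" (480x640x3 uint8, red, green, blue), "mtx" (3x3 intrinsics, pixels), "k1" (the pictures are not rectified: a ray, as slopes to the right and down, at radius r is drawn at 1 + k1 r^2 times it, then the intrinsics apply), "world_to_cam" (4x4, takes a point from world to camera coordinates); the wrist camera has in their place "T_tool_cam" (4x4, takes a point from camera to tool coordinates, whose origin is the TCP and whose axes are the flange's). Camera axes: x right, y down, z forward; pixel columns grow to the right and rows downward; lengths in m; the calibration is good to about 2 mm. A picture is of the moment at which its call begins: read the wrist's pose just before it. There is no depth.
- manip.sign_off(): hands the job in; it is judged then, once.
The state is a dict: "clock": time; "qpos": joint angles; "qd": joint speeds; "effort": joint torques, N m; "position": TCP position; "ee_rot": TCP orientation; "contact_force": force on the tool from outside, world axes, zero at the start; "moment": the same for the moment, N m; "width": finger opening in m; "gripper_force": force on a finger pad.
Only numpy, scipy, OpenCV 4.12 (cv2) and the standard library are available. Lean on these libraries where they do the work, as an engineer would, in place of code of your own. Each camera call takes 0.05 s, during which the arm holds its last target. There are 200 camera calls.

## Working session

There is one attempt and no reset: what is moved stays moved. The work goes in short steps, Python scripts to look and compute and a shell command to move; the robot and the scene stay as the last step left them, time stands still between calls to the robot, and variables do not carry over. Pictures are saved under pics/ and viewed, at most 10 in all, crops included, and the job is handed in when it is done.

```bash
mkdir -p pics; python3 - <<'E'
from rig import manip
import cv2,numpy as np
ims=[]
for n in("scene","top"):
    d=manip.get_image(n); cv2.imwrite(f"pics/{n}0.png",d["img"][:,:,::-1]); np.savez(f"{n}0.npz",**d)
    print(n,d["mtx"].round(1).tolist(),d["k1"],d["world_to_cam"].round(3).tolist())
s=manip.get_state();print(s);d=manip.get_image("wrist");np.savez("w0.npz",**d);print(d["T_tool_cam"].round(3).tolist(), manip.pinch_z)
E
```

```text
scene [[443.3, 0.0, 324.5], [0.0, 443.3, 231.6], [0.0, 0.0, 1.0]] 0.006503545941948417 [[0.599, -0.8, -0.024, -0.314], [-0.464, -0.323, -0.825, 0.299], [0.653, 0.505, -0.565, 0.632], [0.0, 0.0, 0.0, 1.0]]
top [[439.7, 0.0, 319.9], [0.0, 439.7, 231.7], [0.0, 0.0, 1.0]] -0.060453932713745696 [[0.029, -1.0, -0.008, -0.035], [-0.998, -0.029, -0.062, 0.513], [0.062, 0.01, -0.998, 0.93], [0.0, 0.0, 0.0, 1.0]]
{'clock': 0.1, 'qpos': array([ 1.09801305e+00,  2.76520628e-01,  1.50600467e+00,  5.21400013e-06,
        1.36071311e+00, -1.20978616e-01]), 'qd': array([-0.0003643 , -0.00332042, -0.00106025, -0.00177351, -0.00026324,
       -0.00217598]), 'effort': array([ 2.06370118e-03, -4.17696726e+01, -2.46405834e+01, -1.94347290e-04,
        5.81243687e-03, -7.02581332e-06]), 'position': array([0.19791462, 0.53935977, 0.23053331]), 'ee_rot': array([-2.43160260e-04,  1.74997092e-01,  9.84568606e-01, -7.86129767e-04]), 'contact_force': array([-0.02326127, -0.18422056,  1.29080908]), 'moment': array([-0.00803794, -0.03806534, -0.00230059]), 'gripper_force': 0.0, 'width': 0.08534038593565815}
[[-0.0, -0.965, -0.263, 0.067], [1.0, -0.0, 0.001, -0.001], [-0.001, -0.263, 0.965, -0.142], [0.0, 0.0, 0.0, 1.0]] 0.0187
```

View pics/scene0.png

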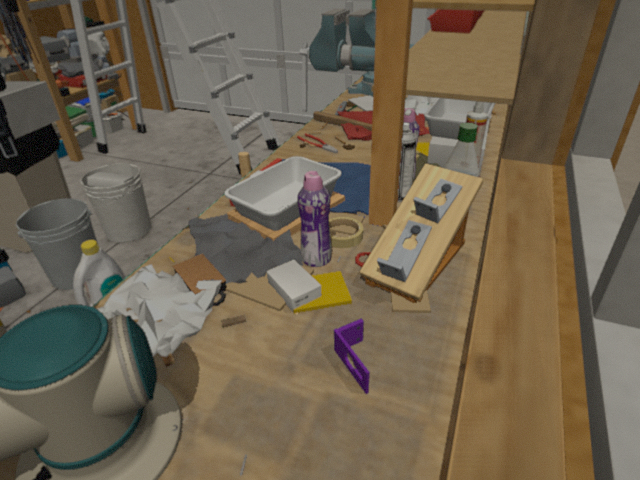

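View pics/top0.png

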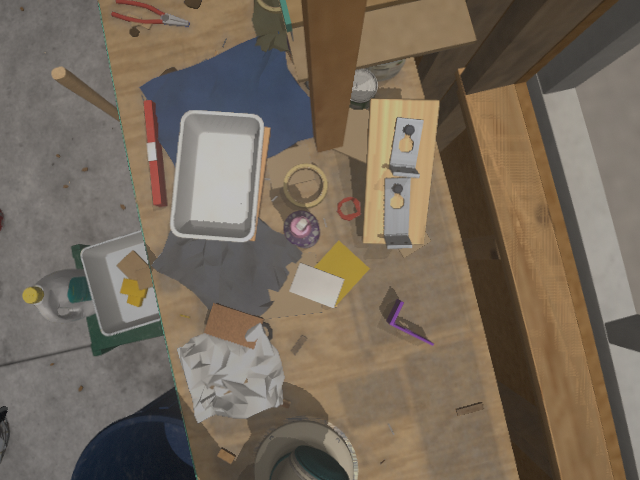

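The two steel brackets hang on the board: the upper at top-view (405,145) and the lower at (397,210). The purple angle at (405,322) is a decoy and lies off the board. The tray is at (218,175); the second tray at (120,290) is off the bench and not meant. I'll confirm all this in one enlarged crop.

```bash
cat > h.py <<'E'
import numpy as np, cv2
from rig import manip
from scipy.spatial.transform import Rotation as R
def rot(q): return R.from_quat(np.roll(q,-1)).as_matrix()
def load(n):
    d=dict(np.load(n+".npz")); 
    return d
def ray(d,uv):
    k=float(d["k1"]); K=d["mtx"]
    p=np.linalg.inv(K)@np.array([uv[0],uv[1],1.]); s=p[:2].copy()
    for _ in range(20): s=p[:2]/(1+k*(s@s))
    T=np.linalg.inv(d["world_to_cam"]); v=T[:3,:3]@np.array([*s,1.]); return T[:3,3],v/np.linalg.norm(v)
def tri(*obs):
    A=np.zeros((3,3));b=np.zeros(3);L=[]
    for d,uv in obs:
        c,v=ray(d,uv);P=np.eye(3)-np.outer(v,v);A+=P;b+=P@c;L.append((c,P))
    x=np.linalg.solve(A,b); return x, max(np.linalg.norm(P@(x-c)) for c,P in L)
def onz(d,uv,z):
    c,v=ray(d,uv); return c+v*(z-c[2])/v[2]
def proj(d,p):
    c=d["world_to_cam"]@np.append(p,1); s=c[:2]/c[2]; s=s*(1+float(d["k1"])*(s@s)); return d["mtx"][:2,:2]@s+d["mtx"][:2,2]
def wrist(n):
    s=manip.get_state(); d=manip.get_image("wrist"); T=np.eye(4);T[:3,:3]=rot(s["ee_rot"]);T[:3,3]=s["position"]
    d["world_to_cam"]=np.linalg.inv(T@d["T_tool_cam"]); np.savez(n+".npz",**d); cv2.imwrite(f"pics/{n}.png",d["img"][:,:,::-1]); return d
def crop(n,x0,x1,y0,y1,f):
    im=load(n)["img"][y0:y1,x0:x1,::-1]; return cv2.resize(im,None,fx=f,fy=f,interpolation=cv2.INTER_CUBIC)
E
python3 - <<'E'
from h import *
a=crop("top0",360,445,95,255,3.5);b=crop("scene0",355,485,160,305,3.5)
H=max(a.shape[0],b.shape[0]);o=np.zeros((H,a.shape[1]+b.shape[1],3),np.uint8);o[:a.shape[0],:a.shape[1]]=a;o[:b.shape[0],a.shape[1]:]=b
cv2.imwrite("pics/c1.png",o);print(a.shape,b.shape)
E
```

```text
(560, 298, 3) (508, 455, 3)
```

View pics/c1.png

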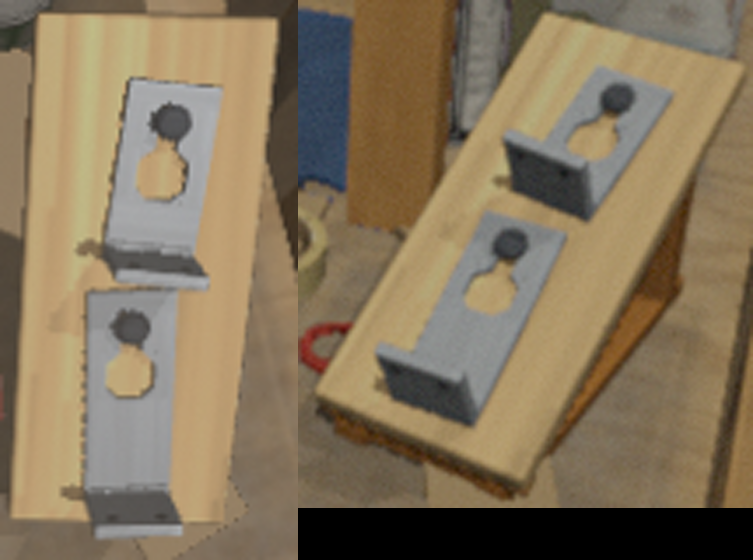

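The crop confirms both grey brackets on their studs, with stud heads at top-view crop (172,121) and (131,326), and flanges at their lower ends near (160,270) and (138,515). Now I'll triangulate.

```bash
python3 - <<'E'
from h import *
t=load("top0");s=load("scene0")
T=lambda x,y:(t,(x/3.5+360-.36,y/3.5+95-.36));S=lambda x,y:(s,((x-298)/3.5+355-.36,y/3.5+160-.36))
P={}
for n,a,b in [("bTL",(38,14),(545,14)),("bTR",(278,18),(745,65)),("bBL",(12,517),(318,400)),("bBR",(225,524),(518,484)),
("uTL",(131,78),(600,66)),("uTR",(222,87),(673,92)),("ufL",(119,281),(506,140)),("ufR",(208,287),(590,165)),
("ustud",(172,121),(618,99)),("lstud",(131,326),(511,244)),
("lTL",(86,292),(488,211)),("lTR",(178,290),(567,235)),("lfL",(97,533),(379,350)),("lfR",(182,531),(464,378))]:
    x,e=tri(T(*a),S(*b));P[n]=x;print(n,(x*1000).round(1),round(e*1000,1))
print(np.linalg.norm(P["bTL"]-P["bBL"]),np.linalg.norm(P["bTL"]-P["bTR"]))
# rough: tray rim corners z~.089
for uv in [(181,112),(264,116),(252,241),(172,234)]: print("rim",onz(t,uv,.089).round(3))
for uv in [(188,122),(257,124),(244,228),(180,225)]: print("floor?",onz(t,uv,.028).round(3))
print("can top",onz(t,(302,225),.205).round(3), "tape",onz(t,(305,186),.025).round(3),"box",onz(t,(317,285),.035).round(3))
print("post",onz(t,(330,150),0).round(3),"post scene",onz(s,(372,224),0).round(3),onz(s,(398,228),0).round(3))
E
```

```text
bTL [ 756.3 -109.   161.3] 0.2
bTR [ 758.  -237.   162.1] 0.0
bBL [ 493.5 -112.9   26.8] 0.3
bBR [ 491.9 -240.    32.2] 1.2
uTL [ 725.9 -160.8  152.8] 0.6
uTR [ 722.4 -209.4  151.6] 0.3
ufL [ 615.1 -155.7  152.9] 0.2
ufR [ 614.2 -204.5  153.4] 2.0
ustud [ 704.3 -183.6  147.2] 0.1
lstud [ 600.7 -171.7   96.9] 0.4
lTL [ 619.3 -146.2   99.8] 1.2
lTR [ 620.9 -196.7  101.6] 0.2
lfL [ 483.4 -155.9   88.6] 0.4
lfR [ 486.1 -204.2   90.3] 0.9
0.2952256303889869 0.1279767485040777
rim [0.747 0.27  0.089]
rim [0.741 0.099 0.089]
rim [0.487 0.113 0.089]
rim [0.496 0.275 0.089]
floor? [0.745 0.274 0.028]
floor? [0.743 0.123 0.028]
floor? [0.517 0.141 0.028]
floor? [0.519 0.28  0.028]
can top [0.513 0.009 0.205] tape [0.611 0.014 0.025] box [ 0.401 -0.018  0.035]
post [ 0.697 -0.037 -0.   ] post scene [ 0.695 -0.017  0.   ] [ 0.716 -0.077  0.   ]
```

```bash
cat >> h.py <<'E'
psi=np.radians(.75);th=np.radians(26)
ex=np.array([np.cos(th)*np.cos(psi),np.cos(th)*np.sin(psi),np.sin(th)]);ey=np.array([-np.sin(psi),np.cos(psi),0]);n=np.cross(ex,ey)
def frame(end,fl):  # upper-end mid (plate top), flange outer top mid -> origin,bx,by
    v=end-fl; a=np.arctan2(v@ey,v@ex); bx=np.cos(a)*ex+np.sin(a)*ey
    L=v@bx; by=np.cross(n,bx); o=(end-18*bx/1e3-5*n/1e3 + fl+(L*1e3-18)*bx/1e3-54*n/1e3)/2
    return o,bx,by,np.degrees(a),L
def tool(bx,up): return np.column_stack([np.cross(up,bx),bx,-up])  # x=by,y=bx,z=-n
def go(p,Rt,msg=""):
    s=manip.get_state();R0=rot(s["ee_rot"]); d=R0.T@(p-s["position"])/.25; w=R.from_matrix(R0.T@Rt).as_rotvec()/(np.pi/2)
    nr=max(np.linalg.norm(d)*250/41.7,np.linalg.norm(w)*90/7.16)
    print(msg,dict(zip(["dx","dy","dz","ax","ay","az"],[float(x) for x in np.r_[d,w].round(3)])),"rows",round(nr,1))
mm=lambda *a:np.array(a)/1e3
U=frame(mm(724.1,-185.1,152.2),mm(614.6,-180.1,153.1))
Lo=frame(mm(620.1,-171.5,100.7),mm(484.7,-180,89.5))
def grasp(B,o,h=.017): return B[0]+o*B[1]+h*n
E
python3 - <<'E'
from h import *
for B in(U,Lo): print([np.round(x,3) for x in B])
Rt=tool(U[1],n); p=grasp(U,-.078)+.13*n; print(p)
go(np.array([.33,.25,.42]),rot(manip.get_state()["ee_rot"])@R.from_rotvec([0,0,np.radians(36)]).as_matrix(),"try+36")
go(np.array([.33,.25,.42]),Rt,"w1")
go(p,Rt,"hover")
E
```

```text
[array([ 0.71 , -0.184,  0.14 ]), array([ 0.898, -0.054,  0.437]), array([0.046, 0.999, 0.029]), np.float64(-3.757), np.float64(0.098)]
[array([ 0.606, -0.173,  0.088]), array([0.897, 0.065, 0.438]), array([-0.061,  0.998, -0.023]), np.float64(3.039), np.float64(0.127)]
[ 0.5757316  -0.18075084  0.2377357 ]
try+36 {'dx': -0.895, 'dy': -0.906, 'dz': -0.756, 'ax': -0.0, 'ay': 0.0, 'az': 0.4} rows 8.9
w1 {'dx': -0.895, 'dy': -0.906, 'dz': -0.756, 'ax': -0.261, 'ay': -0.166, 'az': 0.795} rows 10.7
hover {'dx': -2.411, 'dy': -2.184, 'dz': -0.026, 'ax': -0.261, 'ay': -0.166, 'az': 0.795} rows 19.5
```

```bash
python3 -m jog '[{"dx":-0.4,"dy":-0.4,"dz":-0.55,"ax":-0.1,"ay":-0.06,"az":0.37,"grip":0},{"dx":-0.4,"dy":-0.4,"dz":-0.55,"ax":-0.1,"ay":-0.06,"az":0.37,"grip":0},{"dx":-0.4,"dy":-0.4,"dz":-0.55,"ax":-0.1,"ay":-0.06,"az":0.37,"grip":0},{"dx":-0.4,"dy":-0.4,"dz":-0.55,"ax":-0.1,"ay":-0.06,"az":0.37,"grip":0},{"dx":-0.4,"dy":-0.4,"dz":-0.55,"ax":-0.1,"ay":-0.06,"az":0.37,"grip":0}]' 40; python3 - <<'E'
from h import *
Rt=tool(U[1],n); p=grasp(U,-.078)+.13*n
go(np.array([.45,.05,.42]),Rt,"w2")
go(p,Rt,"hover")
E
```

```text
clock: 0.57
position: [0.2583, 0.4095, 0.3713]
ee_rot: [0.06, 0.451, 0.888, 0.07]
contact_force: [-0.5, 1.6, 0.5]
width: 0.0426
gripper_force: 0.0
w2 {'dx': -1.622, 'dy': -0.195, 'dz': -0.16, 'ax': -0.164, 'ay': -0.091, 'az': 0.422} rows 9.8
hover {'dx': -2.631, 'dy': -0.464, 'dz': 0.578, 'ax': -0.164, 'ay': -0.091, 'az': 0.422} rows 16.4
```

```bash
python3 -m jog '[{"dx":-0.8,"dy":-0.1,"dz":-0.1,"ax":-0.1,"ay":-0.06,"az":0.35},{"dx":-0.8,"dy":-0.1,"dz":-0.1,"ax":-0.1,"ay":-0.06,"az":0.35},{"dx":-0.8,"dy":-0.1,"dz":-0.1,"ax":-0.1,"ay":-0.06,"az":0.35},{"dx":-0.8,"dy":-0.1,"dz":-0.1,"ax":-0.1,"ay":-0.06,"az":0.35},{"dx":-0.8,"dy":-0.1,"dz":-0.1,"ax":-0.1,"ay":-0.06,"az":0.35}]'; python3 - <<'E'
from h import *
Rt=tool(U[1],n); p=grasp(U,-.078)+.13*n
go(np.array([.5,-.03,.4]),Rt,"w2")
go(p,Rt,"hover")
E
```

```text
w2 {'dx': -1.994, 'dy': -0.237, 'dz': -0.07, 'ax': -0.164, 'ay': -0.091, 'az': 0.422} rows 12.0
hover {'dx': -2.631, 'dy': -0.464, 'dz': 0.578, 'ax': -0.164, 'ay': -0.091, 'az': 0.422} rows 16.4schema error: expected keys dx, dy, dz, ax, ay, az, grip
```

Every key is required, so I'll include `grip` in each row.

```bash
python3 -m jog '[{"dx":-0.8,"dy":-0.1,"dz":-0.1,"ax":-0.1,"ay":-0.06,"az":0.35,"grip":0},{"dx":-0.8,"dy":-0.1,"dz":-0.1,"ax":-0.1,"ay":-0.06,"az":0.35,"grip":0},{"dx":-0.8,"dy":-0.1,"dz":-0.1,"ax":-0.1,"ay":-0.06,"az":0.35,"grip":0},{"dx":-0.8,"dy":-0.1,"dz":-0.1,"ax":-0.1,"ay":-0.06,"az":0.35,"grip":0},{"dx":-0.8,"dy":-0.1,"dz":-0.1,"ax":-0.1,"ay":-0.06,"az":0.35,"grip":0}]'; python3 - <<'E'
from h import *
Rt=tool(U[1],n); p=grasp(U,-.078)+.13*n
go(np.array([.5,-.03,.4]),Rt,"w2")
go(p,Rt,"hover")
E
```

```text
clock: 0.98
position: [0.3514, 0.2317, 0.3982]
ee_rot: [0.115, 0.671, 0.721, 0.13]
contact_force: [0.6, 1.2, 0.9]
width: 0.0429
gripper_force: 0.0
w2 {'dx': -1.087, 'dy': 0.491, 'dz': 0.161, 'ax': -0.068, 'ay': -0.018, 'az': 0.075} rows 7.2
hover {'dx': -1.716, 'dy': 0.514, 'dz': 0.855, 'ax': -0.068, 'ay': -0.018, 'az': 0.075} rows 11.9
```

```bash
python3 -m jog '[{"dx":-0.73,"dy":0.33,"dz":0.1,"ax":-0.068,"ay":-0.018,"az":0.075,"grip":0},{"dx":-0.73,"dy":0.33,"dz":0.1,"ax":-0.068,"ay":-0.018,"az":0.075,"grip":0},{"dx":-0.73,"dy":0.33,"dz":0.1,"ax":-0.068,"ay":-0.018,"az":0.075,"grip":0},{"dx":-0.73,"dy":0.33,"dz":0.1,"ax":-0.068,"ay":-0.018,"az":0.075,"grip":0},{"dx":-0.73,"dy":0.33,"dz":0.1,"ax":-0.068,"ay":-0.018,"az":0.075,"grip":0}]'; python3 - <<'E'
from h import *
Rt=tool(U[1],n); p=grasp(U,-.078)+.13*n
go(p,Rt,"hover")
E
```

```text
clock: 1.4
position: [0.4517, 0.0562, 0.4013]
ee_rot: [0.153, 0.706, 0.672, 0.165]
contact_force: [0.9, 0.1, -0.5]
width: 0.0429
gripper_force: 0.0
hover {'dx': -0.943, 'dy': 0.207, 'dz': 0.8, 'ax': 0.0, 'ay': 0.0, 'az': 0.002} rows 7.5
```

```bash
python3 -m jog '[{"dx":-0.8,"dy":0.1,"dz":0.1,"ax":0,"ay":0,"az":0,"grip":0},{"dx":-0.8,"dy":0.1,"dz":0.1,"ax":0,"ay":0,"az":0,"grip":0},{"dx":-0.8,"dy":0.1,"dz":0.1,"ax":0,"ay":0,"az":0,"grip":0},{"dx":-0.8,"dy":0.1,"dz":0.1,"ax":0,"ay":0,"az":0,"grip":0},{"dx":-0.8,"dy":0.1,"dz":0.1,"ax":0,"ay":0,"az":0,"grip":0}]';  python3 -m jog '[{"dx":-0.143,"dy":0.107,"dz":0.7,"ax":0,"ay":0,"az":0,"grip":0},{"dx":-0.143,"dy":0.107,"dz":0.7,"ax":0,"ay":0,"az":0,"grip":0},{"dx":-0.143,"dy":0.107,"dz":0.7,"ax":0,"ay":0,"az":0,"grip":0},{"dx":-0.143,"dy":0.107,"dz":0.7,"ax":0,"ay":0,"az":0,"grip":0},{"dx":-0.143,"dy":0.107,"dz":0.7,"ax":0,"ay":0,"az":0,"grip":0}]'; python3 - <<'E'
from h import *
Rt=tool(U[1],n); p=grasp(U,-.078)+.13*n
go(p,Rt,"hover");d=wrist("w1")
for B,L in((U,100),(Lo,130)):
  for q in[(18,25,5),(18,-25,5),(18-L,25,54),(18-L,-25,54),(26-L,25,54),(26-L,-25,54)]: print(q,proj(d,B[0]+(q[0]*B[1]+q[1]*B[2]+q[2]*n)/1e3).round(0))
E
```

```text
clock: 1.82
position: [0.476, -0.1451, 0.3835]
ee_rot: [0.153, 0.706, 0.671, 0.164]
contact_force: [0.8, 0.4, -0.3]
width: 0.0426
gripper_force: 0.0
clock: 2.23
position: [0.5751, -0.1782, 0.2307]
ee_rot: [0.148, 0.707, 0.672, 0.163]
contact_force: [-1.6, 1.1, -0.6]
width: 0.0426
gripper_force: 0.0
hover {'dx': -0.009, 'dy': 0.015, 'dz': -0.024, 'ax': -0.006, 'ay': -0.002, 'az': 0.001} rows 0.2
(18, 25, 5) [439. 202.]
(18, -25, 5) [434. 259.]
(-82, 25, 54) [319. 212.]
(-82, -25, 54) [319. 280.]
(-74, 25, 54) [331. 212.]
(-74, -25, 54) [330. 280.]
(18, 25, 5) [296. 193.]
(18, -25, 5) [303. 250.]
(-112, 25, 54) [111. 223.]
(-112, -25, 54) [129. 288.]
(-104, 25, 54) [121. 222.]
(-104, -25, 54) [139. 287.]
```

View pics/w1.png

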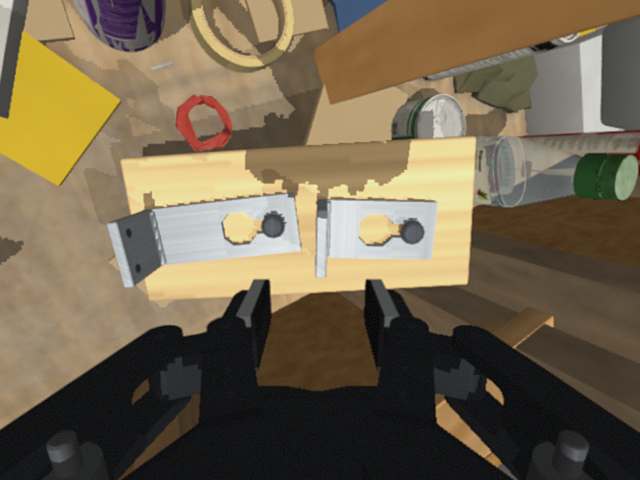

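The upper flange's top edge is at (318–328, 200–277), within 3 px of prediction, and the lower flange is at (109,222)–(126,287), so the model is confirmed. I'll go down.

```bash
python3 -m jog '[{"dx":0,"dy":0,"dz":0,"ax":0,"ay":0,"az":0,"grip":-0.3},{"dx":0,"dy":0,"dz":0,"ax":0,"ay":0,"az":0,"grip":-0.3},{"dx":0,"dy":0,"dz":0,"ax":0,"ay":0,"az":0,"grip":-0.3}]'; python3 - <<'E'
from h import *
Rt=tool(U[1],n)
go(grasp(U,-.079)+.13*n,Rt,"hover");go(grasp(U,-.079,.02),Rt,"grasp")
E
```

```text
clock: 2.53
position: [0.5759, -0.1783, 0.2392]
ee_rot: [0.154, 0.705, 0.672, 0.165]
contact_force: [0.7, -0.5, -0.1]
width: 0.0297
gripper_force: 0.0
hover {'dx': -0.01, 'dy': -0.007, 'dz': 0.005, 'ax': 0.001, 'ay': 0.0, 'az': 0.003} rows 0.1
grasp {'dx': -0.01, 'dy': -0.007, 'dz': 0.513, 'ax': 0.001, 'ay': 0.0, 'az': 0.003} rows 3.1
```

```bash
python3 -m jog '[{"dx":-0.01,"dy":-0.01,"dz":0.15,"ax":0,"ay":0,"az":0,"grip":-0.3},{"dx":-0.01,"dy":-0.01,"dz":0.3,"ax":0,"ay":0,"az":0,"grip":-0.3},{"dx":-0.01,"dy":-0.01,"dz":0.4,"ax":0,"ay":0,"az":0,"grip":-0.3},{"dx":-0.01,"dy":-0.01,"dz":0.48,"ax":0,"ay":0,"az":0,"grip":-0.3},{"dx":-0.01,"dy":-0.01,"dz":0.513,"ax":0,"ay":0,"az":0,"grip":-0.3}]'; python3 -m jog '[{"dx":0,"dy":0,"dz":0,"ax":0,"ay":0,"az":0,"grip":-0.3},{"dx":0,"dy":0,"dz":0,"ax":0,"ay":0,"az":0,"grip":-0.3},{"dx":0,"dy":0,"dz":0,"ax":0,"ay":0,"az":0,"grip":-0.3}]'; python3 - <<'E'
from h import *
Rt=tool(U[1],n)
go(grasp(U,-.079,.02),Rt,"grasp")
E
```

```text
clock: 2.95
position: [0.6294, -0.1792, 0.1199]
ee_rot: [0.152, 0.706, 0.672, 0.165]
contact_force: [0.7, 0.6, 0.0]
width: 0.0302
gripper_force: 0.0
clock: 3.2
position: [0.63, -0.1802, 0.1231]
ee_rot: [0.154, 0.705, 0.672, 0.165]
contact_force: [-0.5, -0.2, 0.1]
width: 0.0299
gripper_force: 0.0
grasp {'dx': 0.001, 'dy': 0.002, 'dz': 0.001, 'ax': 0.001, 'ay': 0.0, 'az': 0.003} rows 0.0
```

```bash
python3 -m jog '[{"dx":0,"dy":0,"dz":0,"ax":0,"ay":0,"az":0,"grip":-0.5},{"dx":0,"dy":0,"dz":0,"ax":0,"ay":0,"az":0,"grip":-0.6},{"dx":0,"dy":0,"dz":0,"ax":0,"ay":0,"az":0,"grip":-0.7},{"dx":0,"dy":0,"dz":0,"ax":0,"ay":0,"az":0,"grip":-0.8},{"dx":0,"dy":0,"dz":0,"ax":0,"ay":0,"az":0,"grip":-1}]' 60; python3 -m jog '[{"dx":0,"dy":0,"dz":0,"ax":0,"ay":0,"az":0,"grip":-1},{"dx":0,"dy":0,"dz":0,"ax":0,"ay":0,"az":0,"grip":-1},{"dx":0,"dy":0,"dz":0,"ax":0,"ay":0,"az":0,"grip":-1}]'
```

```text
clock: 3.62
position: [0.6294, -0.1799, 0.1215]
ee_rot: [0.153, 0.705, 0.672, 0.165]
contact_force: [-3.3, -0.7, 4.5]
width: 0.0069
gripper_force: 59.4
clock: 3.87
position: [0.6294, -0.18, 0.1215]
ee_rot: [0.153, 0.705, 0.672, 0.165]
contact_force: [-4.1, -0.1, 6.1]
width: 0.0076
gripper_force: 59.5
```

```bash
python3 -m jog '[{"dx":0,"dy":0,"dz":-0.006,"ax":0,"ay":0,"az":0,"grip":-1},{"dx":0,"dy":0.02,"dz":-0.006,"ax":0,"ay":0,"az":0,"grip":-1},{"dx":0,"dy":0.04,"dz":-0.006,"ax":0,"ay":0,"az":0,"grip":-1},{"dx":0,"dy":0.06,"dz":-0.006,"ax":0,"ay":0,"az":0,"grip":-1}]';python3 -m jog '[{"dx":0,"dy":0.02,"dz":0,"ax":0,"ay":0,"az":0,"grip":-1},{"dx":0,"dy":0.04,"dz":0,"ax":0,"ay":0,"az":0,"grip":-1},{"dx":0,"dy":0.06,"dz":0,"ax":0,"ay":0,"az":0,"grip":-1},{"dx":0,"dy":0.06,"dz":0,"ax":0,"ay":0,"az":0,"grip":-1},{"dx":0,"dy":0.06,"dz":0,"ax":0,"ay":0,"az":0,"grip":-1}]'; python3 - <<'E'
from h import *
d=wrist("w2"); cv2.imwrite("pics/w2c.png",crop("w2",240,480,140,320,3))
E
```

```text
clock: 4.2
position: [0.6424, -0.1805, 0.1282]
ee_rot: [0.152, 0.706, 0.672, 0.165]
contact_force: [-0.1, -0.2, -2.6]
width: 0.0071
gripper_force: 58.4
clock: 4.62
position: [0.6561, -0.1811, 0.1352]
ee_rot: [0.152, 0.705, 0.672, 0.165]
contact_force: [0.2, -0.3, -2.2]
width: 0.0076
gripper_force: 58.4
```

View pics/w2c.png

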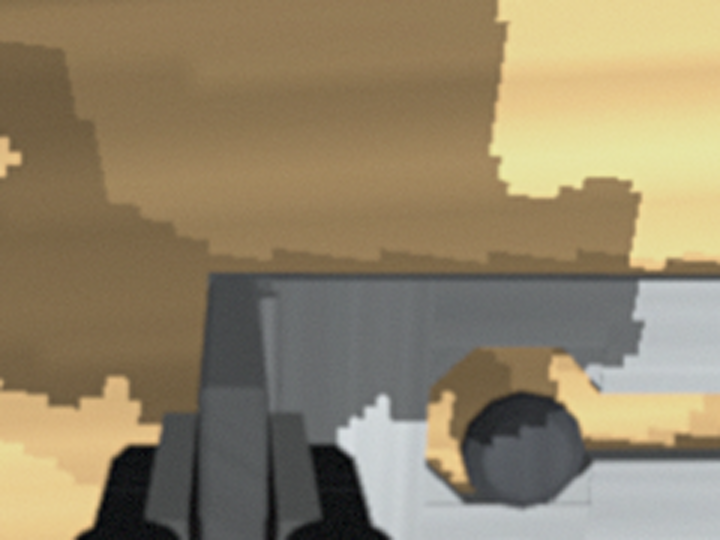

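The head (crop centre (525,447)) appears inside the wide hole (crop about (514,427)). I'll correct for parallax.

```bash
python3 - <<'E'
from h import *
d=load("w2");bx,by=U[1],U[2]
def onplane(uv,h):
    c,v=ray(d,(uv[0]/3+240-.33,uv[1]/3+140-.33)); p0=U[0]+h*n
    return c+v*((p0-c)@n)/(v@n)
H=onplane((525,447),.0135)
for zz in(.005,.007):
    C=onplane((514,427),zz); print(((H-C)@bx*1e3).round(1),((H-C)@by*1e3).round(1), [((onplane(a,zz)-onplane(b,zz))@q*1e3).round(1) for a,b,q in(((600,427),(428,427),bx),((514,348),(514,505),by))])
s=manip.get_state();print((s["position"]-grasp(U,-.079,.02))@np.array([bx,by,n]).T*1e3)
E
```

```text
-0.5 0.1 [np.float64(29.1), np.float64(28.4)]
0.1 -0.7 [np.float64(28.7), np.float64(28.0)]
[27.80598279  0.51462521 -0.42326325]
```

The head is centred within 1 mm, so I'll lift.

```bash
python3 -m jog '[{"dx":0,"dy":0.001,"dz":-0.02,"ax":0,"ay":0,"az":0,"grip":-1},{"dx":0,"dy":0.001,"dz":-0.04,"ax":0,"ay":0,"az":0,"grip":-1},{"dx":0,"dy":0.001,"dz":-0.07,"ax":0,"ay":0,"az":0,"grip":-1},{"dx":0,"dy":0.001,"dz":-0.12,"ax":0,"ay":0,"az":0,"grip":-1},{"dx":0,"dy":0.001,"dz":-0.2,"ax":0,"ay":0,"az":0,"grip":-1}]'; python3 -m jog '[{"dx":0,"dy":0,"dz":-0.1,"ax":0,"ay":0,"az":0,"grip":-1},{"dx":0,"dy":0,"dz":-0.25,"ax":0,"ay":0,"az":0,"grip":-1},{"dx":0,"dy":0,"dz":-0.4,"ax":0,"ay":0,"az":0,"grip":-1},{"dx":0,"dy":0,"dz":-0.5,"ax":0,"ay":0,"az":0,"grip":-1},{"dx":0,"dy":0,"dz":-0.5,"ax":0,"ay":0,"az":0,"grip":-1}]'; python3 - <<'E'
from h import *
wrist("w3")
p=manip.get_state()["position"]
for nm in("top","scene"):
    d=manip.get_image(nm);np.savez(nm+"1.npz",**d)
a=crop("top1",155,275,95,260,2.6);b=crop("scene1",200,350,135,250,2.6);c=cv2.resize(load("w3")["img"][:,:,::-1],(390,292))
o=np.zeros((600,760,3),np.uint8);o[:a.shape[0],:a.shape[1]]=a;o[:b.shape[0],340:340+b.shape[1]]=b;o[304:596,340:730]=c
cv2.imwrite("pics/c2.png",o);print(a.shape,b.shape,p)
E
```

```text
clock: 5.08
position: [0.6329, -0.1812, 0.1798]
ee_rot: [0.151, 0.706, 0.672, 0.164]
contact_force: [-0.2, -0.3, -2.4]
width: 0.0072
gripper_force: 58.3
clock: 5.5
position: [0.58, -0.1838, 0.3013]
ee_rot: [0.159, 0.705, 0.671, 0.166]
contact_force: [-0.0, -0.1, -1.1]
width: 0.0072
gripper_force: 58.6
(429, 312, 3) (299, 390, 3) [ 0.57967329 -0.18335142  0.29780525]
```

View pics/c2.png

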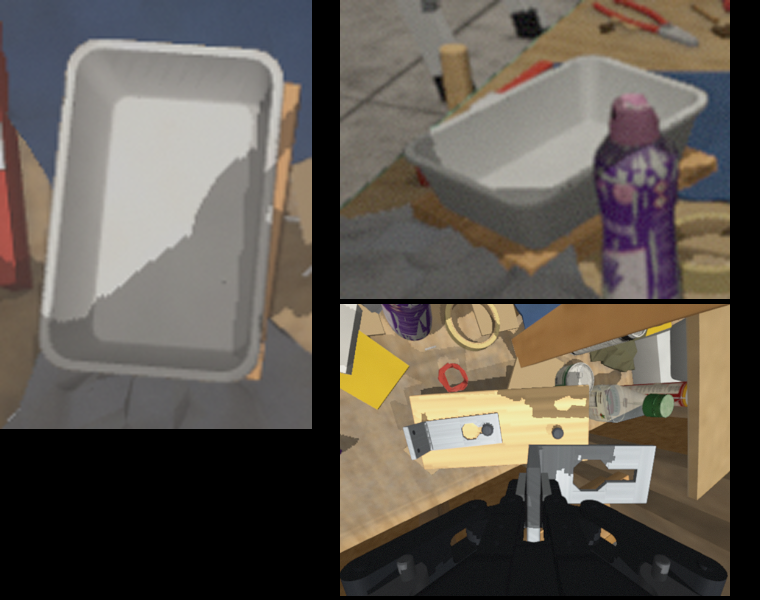

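The upper bracket is free and held, with its stud bare. The tray floor corners in the top crop are (113,97), (256,105), (246,350) and (95,342).

```bash
python3 - <<'E'
from h import *
t=load("top1");s=load("scene1")
T=lambda x,y:(x/2.6+155-.3,y/2.6+95-.3)
for nm,z,cs in(("floor",.028,[(113,97),(256,105),(246,350),(95,342)]),("rim",.089,[(65,40),(284,50),(262,381),(40,370)])):
    q=np.array([onz(t,T(*c),z) for c in cs]); c=q.mean(0); ax=(q[0]+q[1]-q[2]-q[3]); print(nm,c.round(4),"yaw",np.degrees(np.arctan2(ax[1],ax[0])).round(2),"L",np.linalg.norm(q[0]-q[3]).round(3),np.linalg.norm(q[1]-q[2]).round(3),"W",np.linalg.norm(q[0]-q[1]).round(3),np.linalg.norm(q[2]-q[3]).round(3))
    for p in q: u=proj(s,p); print(" scene crop",((u-[200,135])*2.6+[340,0]).round(0))
E
```

```text
floor [0.6181 0.1915 0.028 ] yaw -0.62 L 0.206 0.205 W 0.121 0.125
 scene crop [585. 118.]
 scene crop [675. 151.]
 scene crop [538. 246.]
 scene crop [440. 202.]
rim [0.6184 0.1893 0.089 ] yaw -1.34 L 0.26 0.259 W 0.174 0.172
 scene crop [582.  50.]
 scene crop [716.  94.]
 scene crop [531. 209.]
 scene crop [392. 149.]
```

```bash
cat >> h.py <<'E'
ty=np.radians(-1.2);tx=np.array([np.cos(ty),np.sin(ty),0]);tyv=np.array([-np.sin(ty),np.cos(ty),0]);tc=np.array([.618,.190,0]);Z=np.array([0,0,1.])
Rtr=tool(tx,Z)
def tp(a,b,z): return tc+a*tx+b*tyv+z*Z
E
python3 - <<'E'
from h import *
go(np.array([.48,-.10,.34]),Rtr,"a")
E
```

```text
a {'dx': 0.317, 'dy': -0.288, 'dz': -0.341, 'ax': 0.287, 'ay': -0.014, 'az': -0.017} rows 3.6
```

```bash
python3 -m jog '[{"dx":0.05,"dy":-0.07,"dz":-0.12,"ax":0.06,"ay":0,"az":0,"grip":-1},{"dx":0.12,"dy":-0.15,"dz":-0.22,"ax":0.13,"ay":0,"az":-0.01,"grip":-1},{"dx":0.2,"dy":-0.23,"dz":-0.3,"ax":0.2,"ay":-0.01,"az":-0.01,"grip":-1},{"dx":0.27,"dy":-0.288,"dz":-0.341,"ax":0.26,"ay":-0.014,"az":-0.017,"grip":-1},{"dx":0.317,"dy":-0.288,"dz":-0.341,"ax":0.287,"ay":-0.014,"az":-0.017,"grip":-1}]'; python3 - <<'E'
from h import *
go(np.array([.48,.08,.34]),Rtr,"b");go(tp(-.046,.029,.2),Rtr,"c")
E
```

```text
clock: 6.07
position: [0.4796, -0.0983, 0.3401]
ee_rot: [-0.002, 0.714, 0.7, -0.001]
contact_force: [0.6, -0.1, -2.2]
width: 0.0073
gripper_force: 59.0
b {'dx': 0.713, 'dy': -0.012, 'dz': 0.001, 'ax': -0.003, 'ay': -0.001, 'az': 0.001} rows 4.3
c {'dx': 1.279, 'dy': 0.349, 'dz': 0.56, 'ax': -0.003, 'ay': -0.001, 'az': 0.001} rows 8.6
```

```bash
python3 -m jog '[{"dx":0.12,"dy":0,"dz":0,"ax":0,"ay":0,"az":0,"grip":-1},{"dx":0.27,"dy":0,"dz":0,"ax":0,"ay":0,"az":0,"grip":-1},{"dx":0.42,"dy":0,"dz":0,"ax":0,"ay":0,"az":0,"grip":-1},{"dx":0.57,"dy":0,"dz":0,"ax":0,"ay":0,"az":0,"grip":-1},{"dx":0.713,"dy":-0.01,"dz":0,"ax":0,"ay":0,"az":0,"grip":-1}]'; python3 -m jog '[{"dx":0.12,"dy":0.07,"dz":0.1,"ax":0,"ay":0,"az":0,"grip":-1},{"dx":0.25,"dy":0.16,"dz":0.22,"ax":0,"ay":0,"az":0,"grip":-1},{"dx":0.38,"dy":0.25,"dz":0.35,"ax":0,"ay":0,"az":0,"grip":-1},{"dx":0.5,"dy":0.33,"dz":0.48,"ax":0,"ay":0,"az":0,"grip":-1},{"dx":0.566,"dy":0.361,"dz":0.559,"ax":0,"ay":0,"az":0,"grip":-1}]';python3 -m jog '[{"dx":0,"dy":0,"dz":0,"ax":0,"ay":0,"az":0,"grip":-1},{"dx":0,"dy":0,"dz":0,"ax":0,"ay":0,"az":0,"grip":-1}]'; python3 - <<'E'
from h import *
go(tp(-.046,.029,.0485),Rtr,"d");wrist("w4")
E
```

```text
clock: 6.48
position: [0.482, 0.0804, 0.3378]
ee_rot: [-0.001, 0.714, 0.7, -0.0]
contact_force: [0.4, 0.4, -2.0]
width: 0.0075
gripper_force: 59.0
clock: 6.9
position: [0.5722, 0.2133, 0.2044]
ee_rot: [-0.0, 0.714, 0.7, -0.0]
contact_force: [-0.1, -0.4, -0.6]
width: 0.0071
gripper_force: 59.2
clock: 7.07
position: [0.5699, 0.2123, 0.2027]
ee_rot: [-0.002, 0.714, 0.7, -0.004]
contact_force: [0.1, -0.9, -1.8]
width: 0.0069
gripper_force: 59.1
d {'dx': 0.032, 'dy': 0.015, 'dz': 0.617, 'ax': -0.005, 'ay': 0.001, 'az': 0.001} rows 3.7
```

View pics/w4.png

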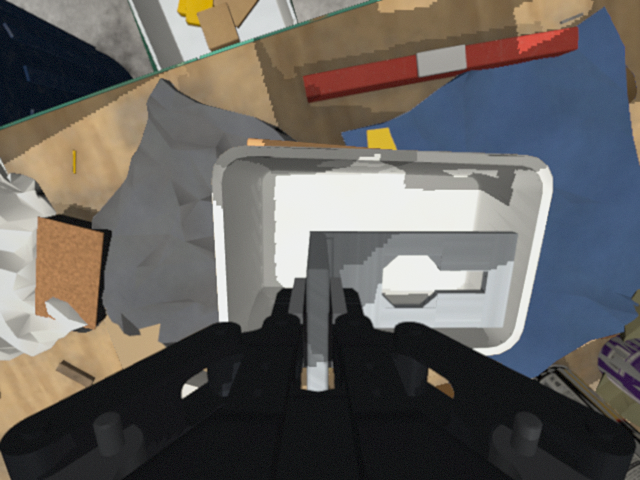

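The bracket is held level over the tray, aligned with its long side; the floor edge runs from (275,172) to (475,178). I'll check the floor from this view before setting down.

```bash
python3 - <<'E'
from h import *
d=load("w4")
for uv in((275,172),(476,178),(231,155),(548,162)):
  for z in(.028,.089):
    p=onz(d,uv,z)-tc; print(uv,z,(p@tx).round(4),(p@tyv).round(4))
E
python3 -m jog '[{"dx":0.02,"dy":0.01,"dz":0.12,"ax":0,"ay":0,"az":0,"grip":-1},{"dx":0.03,"dy":0.015,"dz":0.25,"ax":0,"ay":0,"az":0,"grip":-1},{"dx":0.03,"dy":0.015,"dz":0.37,"ax":-0.004,"ay":0,"az":0,"grip":-1},{"dx":0.03,"dy":0.015,"dz":0.45,"ax":-0.004,"ay":0,"az":0,"grip":-1},{"dx":0.03,"dy":0.015,"dz":0.5,"ax":-0.004,"ay":0,"az":0,"grip":-1}]'; python3 -m jog '[{"dx":0,"dy":0,"dz":0,"ax":0,"ay":0,"az":0,"grip":-1},{"dx":0,"dy":0,"dz":0,"ax":0,"ay":0,"az":0,"grip":-1}]';python3 - <<'E'
from h import *
go(tp(-.046,.029,.0467),Rtr,"d")
E
```

```text
(275, 172) 0.028 -0.09 0.0646
(275, 172) 0.089 -0.0819 0.0691
(476, 178) 0.028 0.0978 0.06
(476, 178) 0.089 0.0697 0.0654
(231, 155) 0.028 -0.1301 0.08
(231, 155) 0.089 -0.1144 0.0815
(548, 162) 0.028 0.164 0.0754
(548, 162) 0.089 0.1231 0.0778
clock: 7.53
position: [0.5742, 0.2172, 0.0815]
ee_rot: [0.002, 0.715, 0.699, 0.001]
contact_force: [-0.2, -0.3, -1.7]
width: 0.0072
gripper_force: 59.0
clock: 7.7
position: [0.5758, 0.2179, 0.0837]
ee_rot: [0.003, 0.715, 0.699, 0.003]
contact_force: [0.7, -0.8, -2.0]
width: 0.0076
gripper_force: 59.0
d {'dx': 0.008, 'dy': -0.014, 'dz': 0.148, 'ax': 0.005, 'ay': -0.0, 'az': -0.001} rows 0.9
```

```bash
python3 -m jog '[{"dx":0.004,"dy":-0.01,"dz":0.05,"ax":0,"ay":0,"az":0,"grip":-1},{"dx":0.004,"dy":-0.01,"dz":0.09,"ax":0.004,"ay":0,"az":0,"grip":-1},{"dx":0.004,"dy":-0.01,"dz":0.12,"ax":0.004,"ay":0,"az":0,"grip":-1},{"dx":0.004,"dy":-0.01,"dz":0.13,"ax":0.004,"ay":0,"az":0,"grip":-1},{"dx":0.004,"dy":-0.01,"dz":0.13,"ax":0.004,"ay":0,"az":0,"grip":-1}]'; python3 -m jog '[{"dx":0,"dy":0,"dz":0.006,"ax":0,"ay":0,"az":0,"grip":-1},{"dx":0,"dy":0,"dz":0.012,"ax":0,"ay":0,"az":0,"grip":-1},{"dx":0,"dy":0,"dz":0.012,"ax":0,"ay":0,"az":0,"grip":-1}]'; python3 - <<'E'
from h import *
go(tp(-.046,.029,.0467),Rtr,"d");print(manip.get_state()["moment"])
E
```

```text
clock: 8.12
position: [0.5733, 0.2195, 0.0501]
ee_rot: [0.0, 0.715, 0.7, 0.0]
contact_force: [-0.4, -0.1, -2.2]
width: 0.007
gripper_force: 59.1
clock: 8.37
position: [0.5736, 0.2198, 0.0475]
ee_rot: [0.0, 0.715, 0.7, 0.001]
contact_force: [0.3, 0.1, -1.6]
width: 0.0071
gripper_force: 59.1
d {'dx': 0.0, 'dy': -0.004, 'dz': 0.003, 'ax': 0.001, 'ay': -0.0, 'az': -0.0} rows 0.0
[-0.01857907  0.03310338 -0.00686963]
```

Not in contact yet, so I'll continue in small steps.

```bash
python3 -m jog '[{"dx":0,"dy":0,"dz":0.004,"ax":0,"ay":0,"az":0,"grip":-1},{"dx":0,"dy":0,"dz":0.006,"ax":0,"ay":0,"az":0,"grip":-1},{"dx":0,"dy":0,"dz":0.006,"ax":0,"ay":0,"az":0,"grip":-1}]'; python3 -m jog '[{"dx":0,"dy":0,"dz":0.003,"ax":0,"ay":0,"az":0,"grip":-1},{"dx":0,"dy":0,"dz":0.005,"ax":0,"ay":0,"az":0,"grip":-1},{"dx":0,"dy":0,"dz":0.005,"ax":0,"ay":0,"az":0,"grip":-1}]'
```

```text
clock: 8.62
position: [0.5734, 0.2198, 0.0459]
ee_rot: [0.0, 0.715, 0.7, 0.001]
contact_force: [-0.5, -0.3, -1.7]
width: 0.0076
gripper_force: 59.1
clock: 8.87
position: [0.5733, 0.2198, 0.0445]
ee_rot: [0.0, 0.715, 0.7, 0.0]
contact_force: [-0.2, 0.3, -2.4]
width: 0.0072
gripper_force: 59.1
```

```bash
python3 -m jog '[{"dx":0,"dy":0,"dz":0.003,"ax":0,"ay":0,"az":0,"grip":-1},{"dx":0,"dy":0,"dz":0.005,"ax":0,"ay":0,"az":0,"grip":-1},{"dx":0,"dy":0,"dz":0.005,"ax":0,"ay":0,"az":0,"grip":-1}]'; python3 -m jog '[{"dx":0,"dy":0,"dz":0.003,"ax":0,"ay":0,"az":0,"grip":-1},{"dx":0,"dy":0,"dz":0.005,"ax":0,"ay":0,"az":0,"grip":-1},{"dx":0,"dy":0,"dz":0.005,"ax":0,"ay":0,"az":0,"grip":-1}]'
```

```text
clock: 9.12
position: [0.5735, 0.2198, 0.0441]
ee_rot: [0.0, 0.715, 0.7, 0.001]
contact_force: [-1.3, -1.2, 4.1]
width: 0.0076
gripper_force: 60.0
clock: 9.37
position: [0.5736, 0.2197, 0.044]
ee_rot: [0.001, 0.715, 0.7, 0.001]
contact_force: [-2.9, -2.1, 10.6]
width: 0.0075
gripper_force: 61.1
```

Contact at TCP z = 0.044. I'll relax, open and retreat.

```bash
python3 -m jog '[{"dx":0,"dy":0,"dz":-0.004,"ax":0,"ay":0,"az":0,"grip":-1},{"dx":0,"dy":0,"dz":-0.005,"ax":0,"ay":0,"az":0,"grip":-0.75},{"dx":0,"dy":0,"dz":-0.005,"ax":0,"ay":0,"az":0,"grip":-0.5},{"dx":0,"dy":0,"dz":-0.005,"ax":0,"ay":0,"az":0,"grip":-0.3},{"dx":0,"dy":0,"dz":-0.005,"ax":0,"ay":0,"az":0,"grip":-0.3}]'; python3 -m jog '[{"dx":0,"dy":0,"dz":-0.04,"ax":0,"ay":0,"az":0,"grip":-0.3},{"dx":0,"dy":0,"dz":-0.1,"ax":0,"ay":0,"az":0,"grip":-0.3},{"dx":0,"dy":0,"dz":-0.25,"ax":0,"ay":0,"az":0,"grip":-0.3},{"dx":0,"dy":0,"dz":-0.4,"ax":0,"ay":0,"az":0,"grip":-0.3},{"dx":0,"dy":0,"dz":-0.55,"ax":0,"ay":0,"az":0,"grip":-0.3}]';python3 -m jog '[{"dx":0,"dy":0,"dz":-0.15,"ax":0,"ay":0,"az":0,"grip":-0.3},{"dx":0,"dy":0,"dz":-0.3,"ax":0,"ay":0,"az":0,"grip":-0.3},{"dx":0,"dy":0,"dz":-0.45,"ax":0,"ay":0,"az":0,"grip":-0.3},{"dx":0,"dy":0,"dz":-0.6,"ax":0,"ay":0,"az":0,"grip":-0.3},{"dx":0,"dy":0,"dz":-0.6,"ax":0,"ay":0,"az":0,"grip":-0.3}]'; python3 - <<'E'
from h import *
Rt=tool(Lo[1],n)
go(np.array([.46,.03,.34]),Rtr,"b");go(grasp(Lo,-.110)+.13*n,Rt,"hover")
E
```

```text
clock: 9.78
position: [0.5735, 0.2198, 0.0431]
ee_rot: [0.0, 0.715, 0.7, 0.001]
contact_force: [-0.6, 0.7, -0.5]
width: 0.03
gripper_force: 0.0
clock: 10.2
position: [0.5729, 0.2196, 0.1826]
ee_rot: [0.0, 0.715, 0.7, 0.0]
contact_force: [1.3, -0.3, 0.5]
width: 0.0301
gripper_force: 0.0
clock: 10.62
position: [0.576, 0.2205, 0.3407]
ee_rot: [0.004, 0.715, 0.7, 0.008]
contact_force: [1.0, 1.0, 1.3]
width: 0.0299
gripper_force: 0.0
b {'dx': -0.772, 'dy': -0.448, 'dz': -0.009, 'ax': 0.011, 'ay': -0.003, 'az': -0.0} rows 5.3
hover {'dx': -1.619, 'dy': -0.51, 'dz': 0.656, 'ax': -0.278, 'ay': -0.005, 'az': -0.055} rows 10.9
```

```bash
python3 -m jog '[{"dx":-0.13,"dy":-0.08,"dz":0,"ax":0,"ay":0,"az":0,"grip":-0.3},{"dx":-0.28,"dy":-0.18,"dz":0,"ax":0,"ay":0,"az":0,"grip":-0.3},{"dx":-0.43,"dy":-0.27,"dz":0,"ax":0,"ay":0,"az":0,"grip":-0.3},{"dx":-0.57,"dy":-0.35,"dz":0,"ax":0,"ay":0,"az":0,"grip":-0.3},{"dx":-0.7,"dy":-0.43,"dz":0,"ax":0,"ay":0,"az":0,"grip":-0.3}]'; python3 -m jog '[{"dx":-0.15,"dy":-0.02,"dz":0,"ax":-0.04,"ay":0,"az":-0.01,"grip":-0.3},{"dx":-0.3,"dy":-0.04,"dz":0,"ax":-0.1,"ay":0,"az":-0.02,"grip":-0.3},{"dx":-0.46,"dy":-0.06,"dz":0,"ax":-0.16,"ay":0,"az":-0.03,"grip":-0.3},{"dx":-0.62,"dy":-0.07,"dz":0,"ax":-0.22,"ay":0,"az":-0.04,"grip":-0.3},{"dx":-0.76,"dy":-0.08,"dz":0,"ax":-0.28,"ay":0,"az":-0.055,"grip":-0.3}]';python3 -m jog '[{"dx":0,"dy":0,"dz":0,"ax":0,"ay":0,"az":0,"grip":-0.3},{"dx":0,"dy":0,"dz":0,"ax":0,"ay":0,"az":0,"grip":-0.3},{"dx":0,"dy":0,"dz":0,"ax":0,"ay":0,"az":0,"grip":-0.3}]'; python3 - <<'E'
from h import *
Rt=tool(Lo[1],n)
go(grasp(Lo,-.110)+.13*n,Rt,"hover")
E
```

```text
clock: 11.03
position: [0.4609, 0.0463, 0.331]
ee_rot: [0.001, 0.714, 0.7, 0.001]
contact_force: [-0.1, -0.8, 0.2]
width: 0.0299
gripper_force: 0.0
clock: 11.45
position: [0.4381, -0.1352, 0.3315]
ee_rot: [0.151, 0.669, 0.713, 0.147]
contact_force: [-0.5, 0.7, -0.5]
width: 0.0299
gripper_force: 0.0
clock: 11.7
position: [0.4389, -0.1336, 0.3306]
ee_rot: [0.147, 0.671, 0.712, 0.147]
contact_force: [0.3, 0.7, -0.5]
width: 0.0295
gripper_force: 0.0
hover {'dx': -0.181, 'dy': -0.253, 'dz': 0.583, 'ax': -0.022, 'ay': -0.005, 'az': -0.005} rows 4.0
```

```bash
python3 -m jog '[{"dx":-0.04,"dy":-0.06,"dz":0.12,"ax":0,"ay":0,"az":0,"grip":-0.3},{"dx":-0.09,"dy":-0.12,"dz":0.27,"ax":-0.01,"ay":0,"az":0,"grip":-0.3},{"dx":-0.14,"dy":-0.19,"dz":0.42,"ax":-0.02,"ay":-0.005,"az":-0.005,"grip":-0.3},{"dx":-0.181,"dy":-0.253,"dz":0.55,"ax":-0.022,"ay":-0.005,"az":-0.005,"grip":-0.3},{"dx":-0.181,"dy":-0.253,"dz":0.583,"ax":-0.022,"ay":-0.005,"az":-0.005,"grip":-0.3}]';python3 -m jog '[{"dx":0,"dy":0,"dz":0,"ax":0,"ay":0,"az":0,"grip":-0.3},{"dx":0,"dy":0,"dz":0,"ax":0,"ay":0,"az":0,"grip":-0.3},{"dx":0,"dy":0,"dz":0,"ax":0,"ay":0,"az":0,"grip":-0.3}]'; python3 - <<'E'
from h import *
Rt=tool(Lo[1],n)
go(grasp(Lo,-.110,.022),Rt,"grasp")
E
```

```text
clock: 12.12
position: [0.4412, -0.1765, 0.1659]
ee_rot: [0.156, 0.665, 0.714, 0.156]
contact_force: [0.0, -0.2, -0.8]
width: 0.0299
gripper_force: 0.0
clock: 12.37
position: [0.4457, -0.1805, 0.1745]
ee_rot: [0.164, 0.663, 0.713, 0.156]
contact_force: [0.3, -0.5, 0.2]
width: 0.0299
gripper_force: 0.0
grasp {'dx': 0.001, 'dy': -0.015, 'dz': 0.503, 'ax': 0.002, 'ay': 0.0, 'az': 0.004} rows 3.0
```

```bash
python3 -m jog '[{"dx":0,"dy":-0.015,"dz":0.12,"ax":0,"ay":0,"az":0,"grip":-0.3},{"dx":0,"dy":-0.015,"dz":0.26,"ax":0,"ay":0,"az":0,"grip":-0.3},{"dx":0,"dy":-0.015,"dz":0.38,"ax":0,"ay":0,"az":0.004,"grip":-0.3},{"dx":0,"dy":-0.015,"dz":0.46,"ax":0,"ay":0,"az":0.004,"grip":-0.3},{"dx":0,"dy":-0.015,"dz":0.503,"ax":0,"ay":0,"az":0.004,"grip":-0.3}]'; python3 -m jog '[{"dx":0,"dy":0,"dz":0,"ax":0,"ay":0,"az":0,"grip":-0.3},{"dx":0,"dy":0,"dz":0,"ax":0,"ay":0,"az":0,"grip":-0.3},{"dx":0,"dy":0,"dz":0,"ax":0,"ay":0,"az":0,"grip":-0.3}]'; python3 - <<'E'
from h import *
Rt=tool(Lo[1],n)
go(grasp(Lo,-.110,.022),Rt,"grasp")
E
python3 -m jog '[{"dx":0,"dy":0,"dz":0,"ax":0,"ay":0,"az":0,"grip":-0.5},{"dx":0,"dy":0,"dz":0,"ax":0,"ay":0,"az":0,"grip":-0.6},{"dx":0,"dy":0,"dz":0,"ax":0,"ay":0,"az":0,"grip":-0.7},{"dx":0,"dy":0,"dz":0,"ax":0,"ay":0,"az":0,"grip":-0.8},{"dx":0,"dy":0,"dz":0,"ax":0,"ay":0,"az":0,"grip":-1}]' 60; python3 -m jog '[{"dx":0,"dy":0,"dz":0,"ax":0,"ay":0,"az":0,"grip":-1},{"dx":0,"dy":0,"dz":0,"ax":0,"ay":0,"az":0,"grip":-1},{"dx":0,"dy":0,"dz":0,"ax":0,"ay":0,"az":0,"grip":-1}]'
```

```text
clock: 12.78
position: [0.4975, -0.1798, 0.0575]
ee_rot: [0.162, 0.666, 0.711, 0.157]
contact_force: [-0.5, -0.5, 0.8]
width: 0.0298
gripper_force: 0.0
clock: 13.03
position: [0.4964, -0.1805, 0.0593]
ee_rot: [0.163, 0.666, 0.71, 0.157]
contact_force: [-0.6, 1.2, -0.2]
width: 0.0298
gripper_force: 0.0
grasp {'dx': 0.002, 'dy': 0.006, 'dz': -0.001, 'ax': 0.002, 'ay': 0.0, 'az': -0.001} rows 0.0
clock: 13.45
position: [0.4954, -0.1803, 0.0582]
ee_rot: [0.162, 0.667, 0.71, 0.157]
contact_force: [-2.9, -0.0, 6.9]
width: 0.0071
gripper_force: 58.5
clock: 13.7
position: [0.4953, -0.1803, 0.0581]
ee_rot: [0.162, 0.667, 0.71, 0.157]
contact_force: [-2.6, 0.5, 7.7]
width: 0.0075
gripper_force: 58.5
```

Gripped the same way as before, so I'll slide 30 mm and check.

```bash
python3 -m jog '[{"dx":0,"dy":0,"dz":-0.006,"ax":0,"ay":0,"az":0,"grip":-1},{"dx":0,"dy":0.02,"dz":-0.006,"ax":0,"ay":0,"az":0,"grip":-1},{"dx":0,"dy":0.04,"dz":-0.006,"ax":0,"ay":0,"az":0,"grip":-1},{"dx":0,"dy":0.06,"dz":-0.006,"ax":0,"ay":0,"az":0,"grip":-1}]';python3 -m jog '[{"dx":0,"dy":0.02,"dz":0,"ax":0,"ay":0,"az":0,"grip":-1},{"dx":0,"dy":0.04,"dz":0,"ax":0,"ay":0,"az":0,"grip":-1},{"dx":0,"dy":0.06,"dz":0,"ax":0,"ay":0,"az":0,"grip":-1},{"dx":0,"dy":0.06,"dz":0,"ax":0,"ay":0,"az":0,"grip":-1},{"dx":0,"dy":0.06,"dz":0,"ax":0,"ay":0,"az":0,"grip":-1}]'; python3 - <<'E'
from h import *
d=wrist("w5"); cv2.imwrite("pics/w5c.png",crop("w5",270,510,140,320,3))
E
```

```text
clock: 14.03
position: [0.5077, -0.1788, 0.0648]
ee_rot: [0.161, 0.667, 0.71, 0.156]
contact_force: [0.7, -0.3, -3.1]
width: 0.0074
gripper_force: 58.9
clock: 14.45
position: [0.5217, -0.1781, 0.0718]
ee_rot: [0.161, 0.667, 0.71, 0.156]
contact_force: [0.4, -0.2, -3.2]
width: 0.0076
gripper_force: 58.9
```

View pics/w5c.png

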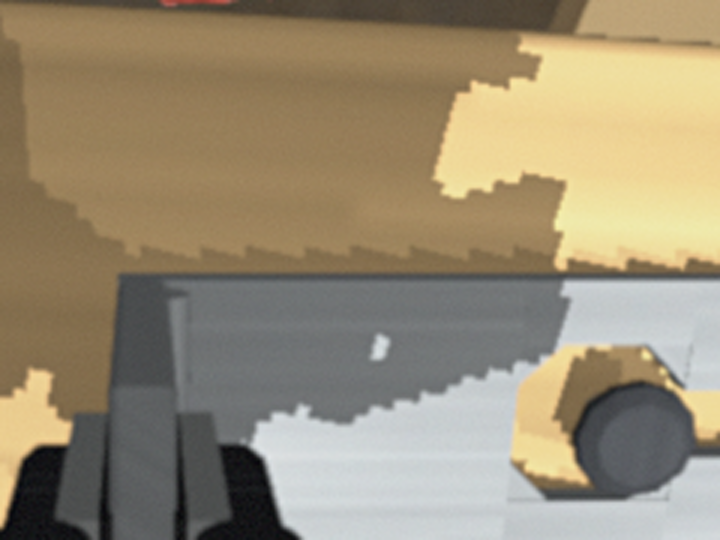

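The hole spans x 512–688 and y 345–500, with the head at (634,438), so it needs a few more millimetres.

```bash
python3 - <<'E'
from h import *
d=load("w5");bx,by=Lo[1],Lo[2]
def onplane(uv,h):
    c,v=ray(d,(uv[0]/3+270-.33,uv[1]/3+140-.33)); p0=Lo[0]+h*n
    return c+v*((p0-c)@n)/(v@n)
H=onplane((634,438),.0135)
for zz in(.004,.006):
    C=onplane((600,422),zz); L=onplane((512,422),zz); print(((H-C)@bx*1e3).round(1),((H-C)@by*1e3).round(1),"from left edge",((H-L)@bx*1e3).round(1), [((onplane(a,zz)-onplane(b,zz))@q*1e3).round(1) for a,b,q in(((688,422),(512,422),bx),((600,345),(600,500),by))])
E
```

```text
1.3 1.1 from left edge 16.6 [np.float64(30.8), np.float64(28.7)]
2.3 0.3 from left edge 17.4 [np.float64(30.4), np.float64(28.4)]
```

```bash
python3 -m jog '[{"dx":0,"dy":0.006,"dz":0,"ax":0,"ay":0,"az":0,"grip":-1},{"dx":0,"dy":0.011,"dz":0,"ax":0,"ay":0,"az":0,"grip":-1},{"dx":0,"dy":0.011,"dz":0,"ax":0,"ay":0,"az":0,"grip":-1},{"dx":0,"dy":0.011,"dz":0,"ax":0,"ay":0,"az":0,"grip":-1}]'; python3 -m jog '[{"dx":0,"dy":0,"dz":-0.015,"ax":0,"ay":0,"az":0,"grip":-1},{"dx":0,"dy":0,"dz":-0.03,"ax":0,"ay":0,"az":0,"grip":-1},{"dx":0,"dy":0,"dz":-0.045,"ax":0,"ay":0,"az":0,"grip":-1},{"dx":0,"dy":0,"dz":-0.06,"ax":0,"ay":0,"az":0,"grip":-1}]'
```

```text
clock: 14.83
position: [0.5238, -0.1781, 0.0729]
ee_rot: [0.161, 0.667, 0.71, 0.156]
contact_force: [-0.3, 0.3, -2.4]
width: 0.0074
gripper_force: 58.9
clock: 15.17
position: [0.517, -0.1782, 0.0869]
ee_rot: [0.162, 0.667, 0.71, 0.156]
contact_force: [-0.0, -0.6, -2.1]
width: 0.0073
gripper_force: 58.7
```

It came off freely. I'll raise it clear.

```bash
python3 -m jog '[{"dx":0,"dy":0,"dz":-0.1,"ax":0,"ay":0,"az":0,"grip":-1},{"dx":0,"dy":0,"dz":-0.25,"ax":0,"ay":0,"az":0,"grip":-1},{"dx":0,"dy":0,"dz":-0.4,"ax":0,"ay":0,"az":0,"grip":-1},{"dx":0,"dy":0,"dz":-0.55,"ax":0,"ay":0,"az":0,"grip":-1},{"dx":0,"dy":0,"dz":-0.7,"ax":0,"ay":0,"az":0,"grip":-1}]'; python3 -m jog '[{"dx":0,"dy":0.04,"dz":-0.05,"ax":0,"ay":0,"az":0,"grip":-1},{"dx":0,"dy":0.08,"dz":-0.1,"ax":0,"ay":0,"az":0,"grip":-1},{"dx":0,"dy":0.12,"dz":-0.15,"ax":0,"ay":0,"az":0,"grip":-1},{"dx":0,"dy":0.16,"dz":-0.2,"ax":0,"ay":0,"az":0,"grip":-1},{"dx":0,"dy":0.16,"dz":-0.2,"ax":0,"ay":0,"az":0,"grip":-1}]'; python3 - <<'E'
from h import *
go(np.array([.46,-.10,.34]),Rtr,"a")
E
```

```text
clock: 15.58
position: [0.4389, -0.1788, 0.2453]
ee_rot: [0.161, 0.667, 0.71, 0.156]
contact_force: [0.2, -1.0, -2.9]
width: 0.0073
gripper_force: 59.2
clock: 16.0
position: [0.4561, -0.1784, 0.3103]
ee_rot: [0.165, 0.666, 0.71, 0.157]
contact_force: [0.8, -1.1, -2.2]
width: 0.0074
gripper_force: 59.2
a {'dx': 0.309, 'dy': 0.086, 'dz': -0.099, 'ax': 0.292, 'ay': 0.005, 'az': 0.053} rows 3.7
```

```bash
python3 -m jog '[{"dx":0.05,"dy":0.02,"dz":-0.04,"ax":0.06,"ay":0,"az":0.01,"grip":-1},{"dx":0.12,"dy":0.04,"dz":-0.07,"ax":0.13,"ay":0,"az":0.02,"grip":-1},{"dx":0.2,"dy":0.06,"dz":-0.09,"ax":0.2,"ay":0,"az":0.04,"grip":-1},{"dx":0.27,"dy":0.086,"dz":-0.099,"ax":0.26,"ay":0.005,"az":0.053,"grip":-1},{"dx":0.309,"dy":0.086,"dz":-0.099,"ax":0.292,"ay":0.005,"az":0.053,"grip":-1}]'; python3 -m jog '[{"dx":0.12,"dy":0,"dz":0,"ax":0,"ay":0,"az":0,"grip":-1},{"dx":0.27,"dy":0,"dz":0,"ax":0,"ay":0,"az":0,"grip":-1},{"dx":0.42,"dy":0,"dz":0,"ax":0,"ay":0,"az":0,"grip":-1},{"dx":0.57,"dy":0,"dz":0,"ax":0,"ay":0,"az":0,"grip":-1},{"dx":0.7,"dy":0,"dz":0,"ax":0,"ay":0,"az":0,"grip":-1}]'; python3 - <<'E'
from h import *
go(tp(-.061,-.029,.34),Rtr,"c");go(tp(-.061,-.029,.13),Rtr,"d")
E
```

```text
clock: 16.42
position: [0.4609, -0.0974, 0.3367]
ee_rot: [-0.004, 0.714, 0.7, -0.0]
contact_force: [1.1, -0.6, -3.1]
width: 0.0072
gripper_force: 59.7
clock: 16.83
position: [0.4614, 0.0782, 0.3362]
ee_rot: [-0.005, 0.714, 0.7, -0.0]
contact_force: [0.4, 0.2, -2.1]
width: 0.0072
gripper_force: 59.8
c {'dx': 0.344, 'dy': 0.373, 'dz': -0.016, 'ax': -0.004, 'ay': -0.004, 'az': 0.0} rows 3.0
d {'dx': 0.339, 'dy': 0.378, 'dz': 0.824, 'ax': -0.004, 'ay': -0.004, 'az': 0.0} rows 5.8
```

```bash
python3 -m jog '[{"dx":0.1,"dy":0.1,"dz":0,"ax":0,"ay":0,"az":0,"grip":-1},{"dx":0.2,"dy":0.2,"dz":0,"ax":0,"ay":0,"az":0,"grip":-1},{"dx":0.3,"dy":0.3,"dz":0,"ax":-0.004,"ay":-0.004,"az":0,"grip":-1},{"dx":0.344,"dy":0.373,"dz":0,"ax":-0.004,"ay":-0.004,"az":0,"grip":-1},{"dx":0.344,"dy":0.373,"dz":0,"ax":-0.004,"ay":-0.004,"az":0,"grip":-1}]'; python3 -m jog '[{"dx":0,"dy":0,"dz":0.15,"ax":0,"ay":0,"az":0,"grip":-1},{"dx":0,"dy":0,"dz":0.3,"ax":0,"ay":0,"az":0,"grip":-1},{"dx":0,"dy":0,"dz":0.45,"ax":0,"ay":0,"az":0,"grip":-1},{"dx":0,"dy":0,"dz":0.6,"ax":0,"ay":0,"az":0,"grip":-1},{"dx":0,"dy":0,"dz":0.7,"ax":0,"ay":0,"az":0,"grip":-1}]';python3 -m jog '[{"dx":0,"dy":0,"dz":0,"ax":0,"ay":0,"az":0,"grip":-1},{"dx":0,"dy":0,"dz":0,"ax":0,"ay":0,"az":0,"grip":-1},{"dx":0,"dy":0,"dz":0,"ax":0,"ay":0,"az":0,"grip":-1}]'; python3 - <<'E'
from h import *
go(tp(-.061,-.029,.047),Rtr,"d");wrist("w6")
E
```

```text
clock: 17.25
position: [0.5604, 0.1628, 0.3345]
ee_rot: [0.0, 0.714, 0.701, 0.001]
contact_force: [0.6, -0.0, -2.7]
width: 0.0076
gripper_force: 59.8
clock: 17.67
position: [0.5542, 0.1588, 0.1577]
ee_rot: [-0.001, 0.715, 0.699, -0.003]
contact_force: [-0.1, -0.0, -3.0]
width: 0.0073
gripper_force: 59.9
clock: 17.92
position: [0.5586, 0.1597, 0.1637]
ee_rot: [0.001, 0.715, 0.699, 0.001]
contact_force: [0.2, -0.5, -1.9]
width: 0.0072
gripper_force: 59.9
d {'dx': 0.01, 'dy': -0.011, 'dz': 0.467, 'ax': 0.002, 'ay': 0.0, 'az': -0.0} rows 2.8
```

View pics/w6.png

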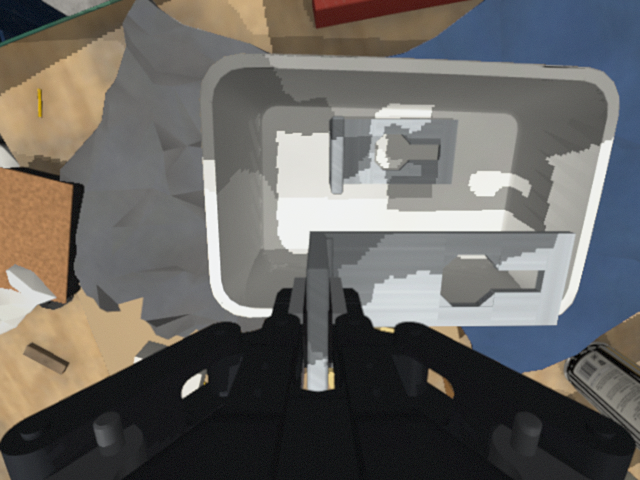

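The first bracket lies flat with its flange up (plate edge (345,184)–(452,184)), and the second is aligned beside it. I'll check the gap, then lower.

```bash
python3 - <<'E'
from h import *
d=load("w6")
for uv in((345,184),(452,184),(456,120),(265,107),(515,115)):
    p=onz(d,uv,.031)-tc; print(uv,(p@tx).round(4),(p@tyv).round(4))
E
python3 -m jog '[{"dx":0.01,"dy":-0.01,"dz":0.1,"ax":0,"ay":0,"az":0,"grip":-1},{"dx":0.01,"dy":-0.01,"dz":0.2,"ax":0,"ay":0,"az":0,"grip":-1},{"dx":0.01,"dy":-0.01,"dz":0.3,"ax":0,"ay":0,"az":0,"grip":-1},{"dx":0.01,"dy":-0.01,"dz":0.35,"ax":0,"ay":0,"az":0,"grip":-1},{"dx":0.01,"dy":-0.01,"dz":0.38,"ax":0,"ay":0,"az":0,"grip":-1}]';python3 -m jog '[{"dx":0,"dy":0,"dz":0,"ax":0,"ay":0,"az":0,"grip":-1},{"dx":0,"dy":0,"dz":0,"ax":0,"ay":0,"az":0,"grip":-1},{"dx":0,"dy":0,"dz":0,"ax":0,"ay":0,"az":0,"grip":-1}]'; python3 - <<'E'
from h import *
go(tp(-.061,-.029,.047),Rtr,"d")
E
```

```text
(345, 184) -0.0363 0.0055
(452, 184) 0.0514 0.0056
(456, 120) 0.0496 0.0555
(265, 107) -0.0991 0.0646
(515, 115) 0.0962 0.0597
clock: 18.38
position: [0.5557, 0.1623, 0.0674]
ee_rot: [0.001, 0.715, 0.7, 0.0]
contact_force: [0.1, 0.8, -2.3]
width: 0.0069
gripper_force: 59.9
clock: 18.63
position: [0.5569, 0.1625, 0.069]
ee_rot: [0.002, 0.715, 0.7, 0.002]
contact_force: [0.7, -0.5, -1.9]
width: 0.0074
gripper_force: 59.8
d {'dx': -0.001, 'dy': -0.002, 'dz': 0.088, 'ax': 0.003, 'ay': 0.0, 'az': -0.0} rows 0.5
```

```bash
python3 -m jog '[{"dx":0,"dy":0,"dz":0.04,"ax":0,"ay":0,"az":0,"grip":-1},{"dx":0,"dy":0,"dz":0.065,"ax":0,"ay":0,"az":0,"grip":-1},{"dx":0,"dy":0,"dz":0.075,"ax":0.002,"ay":0,"az":0,"grip":-1},{"dx":0,"dy":0,"dz":0.08,"ax":0.002,"ay":0,"az":0,"grip":-1},{"dx":0,"dy":0,"dz":0.08,"ax":0.002,"ay":0,"az":0,"grip":-1}]'; python3 -m jog '[{"dx":0,"dy":0,"dz":0.003,"ax":0,"ay":0,"az":0,"grip":-1},{"dx":0,"dy":0,"dz":0.005,"ax":0,"ay":0,"az":0,"grip":-1},{"dx":0,"dy":0,"dz":0.005,"ax":0,"ay":0,"az":0,"grip":-1}]'; python3 -m jog '[{"dx":0,"dy":0,"dz":0.003,"ax":0,"ay":0,"az":0,"grip":-1},{"dx":0,"dy":0,"dz":0.005,"ax":0,"ay":0,"az":0,"grip":-1},{"dx":0,"dy":0,"dz":0.005,"ax":0,"ay":0,"az":0,"grip":-1}]'
```

```text
clock: 19.05
position: [0.5549, 0.1622, 0.0467]
ee_rot: [-0.001, 0.715, 0.7, -0.002]
contact_force: [0.8, 0.8, -1.8]
width: 0.0072
gripper_force: 59.9
clock: 19.3
position: [0.5554, 0.1623, 0.0461]
ee_rot: [-0.0, 0.715, 0.7, -0.001]
contact_force: [-0.8, -0.2, -1.3]
width: 0.0072
gripper_force: 60.2
clock: 19.55
position: [0.5553, 0.1623, 0.0456]
ee_rot: [-0.0, 0.715, 0.7, -0.001]
contact_force: [-2.7, 0.4, 4.1]
width: 0.0076
gripper_force: 61.0
```

```bash
python3 -m jog '[{"dx":0,"dy":0,"dz":0.004,"ax":0,"ay":0,"az":0,"grip":-1},{"dx":0,"dy":0,"dz":0.004,"ax":0,"ay":0,"az":0,"grip":-1},{"dx":0,"dy":0,"dz":0.004,"ax":0,"ay":0,"az":0,"grip":-1}]'; python3 -m jog '[{"dx":0,"dy":0,"dz":-0.002,"ax":0,"ay":0,"az":0,"grip":-0.85},{"dx":0,"dy":0,"dz":-0.003,"ax":0,"ay":0,"az":0,"grip":-0.7},{"dx":0,"dy":0,"dz":-0.003,"ax":0,"ay":0,"az":0,"grip":-0.5},{"dx":0,"dy":0,"dz":-0.003,"ax":0,"ay":0,"az":0,"grip":-0.3},{"dx":0,"dy":0,"dz":-0.003,"ax":0,"ay":0,"az":0,"grip":-0.3}]'; python3 -m jog '[{"dx":0,"dy":0,"dz":-0.04,"ax":0,"ay":0,"az":0,"grip":-0.3},{"dx":0,"dy":0,"dz":-0.1,"ax":0,"ay":0,"az":0,"grip":-0.3},{"dx":0,"dy":0,"dz":-0.25,"ax":0,"ay":0,"az":0,"grip":-0.3},{"dx":0,"dy":0,"dz":-0.4,"ax":0,"ay":0,"az":0,"grip":-0.3},{"dx":0,"dy":0,"dz":-0.55,"ax":0,"ay":0,"az":0,"grip":-0.3}]'; python3 -m jog '[{"dx":0,"dy":-0.1,"dz":-0.1,"ax":0,"ay":0,"az":0,"grip":-0.3},{"dx":0,"dy":-0.2,"dz":-0.2,"ax":0,"ay":0,"az":0,"grip":-0.3},{"dx":0,"dy":-0.3,"dz":-0.3,"ax":0,"ay":0,"az":0,"grip":-0.3},{"dx":0,"dy":-0.3,"dz":-0.4,"ax":0,"ay":0,"az":0,"grip":-0.3},{"dx":0,"dy":-0.3,"dz":-0.4,"ax":0,"ay":0,"az":0,"grip":-0.3}]'; python3 - <<'E'
from h import *
wrist("w7");d=manip.get_image("top");np.savez("top2.npz",**d)
a=crop("top2",145,445,90,320,1.33);b=cv2.resize(load("w7")["img"][:,:,::-1],(400,300))
cv2.imwrite("pics/c3.png",np.hstack([a[:300],b[:a[:300].shape[0]]]))
E
```

```text
clock: 19.8
position: [0.5554, 0.1624, 0.0455]
ee_rot: [-0.0, 0.714, 0.7, -0.001]
contact_force: [-4.8, 1.4, 10.4]
width: 0.0072
gripper_force: 62.0
clock: 20.22
position: [0.5553, 0.1622, 0.0441]
ee_rot: [-0.0, 0.715, 0.7, -0.001]
contact_force: [0.2, 0.4, -0.2]
width: 0.0299
gripper_force: 0.0
clock: 20.63
position: [0.5551, 0.1623, 0.1836]
ee_rot: [-0.001, 0.715, 0.7, -0.001]
contact_force: [1.2, 0.3, -0.4]
width: 0.0297
gripper_force: 0.0
clock: 21.05
position: [0.482, 0.1647, 0.2884]
ee_rot: [0.003, 0.714, 0.7, 0.004]
contact_force: [-0.1, -0.4, 1.5]
width: 0.03
gripper_force: 0.0
```

View pics/c3.png

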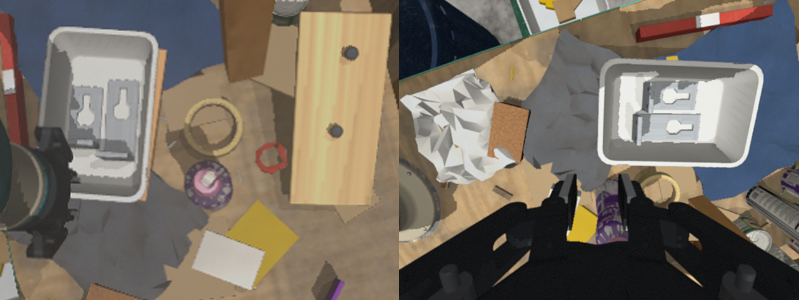

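Both brackets lie flat side by side in the tray, at (88,115) and (122,110) in the left half of the picture. The studs at (350,52) and (335,130) are bare, and the aerosol, tape and box have not moved. Handing in.

```bash
python3 -m jog '[{"dx":0,"dy":0,"dz":0,"ax":0,"ay":0,"az":0,"grip":-0.3},{"dx":0,"dy":0,"dz":0,"ax":0,"ay":0,"az":0,"grip":-0.3},{"dx":0,"dy":0,"dz":0,"ax":0,"ay":0,"az":0,"grip":-0.3}]'; python3 -c "from rig import manip;print(manip.sign_off())"
```

```text
clock: 21.4
position: [0.4804, 0.1639, 0.2806]
ee_rot: [-0.001, 0.715, 0.7, -0.002]
contact_force: [0.9, -0.3, -0.1]
width: 0.0302
gripper_force: 0.0
the job is handed in; nothing more can be done
None
```

Both brackets were taken down, the upper one first, and lie flat side by side in the tray with their flanges up; the aerosol, tape and box look undisturbed, and I handed the job in at 21.4 s of the 72 s allowed.

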